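Hang the clamp rack on its two screws

ROBOT

A 7-joint arm with a two-finger parallel gripper is mounted at the origin on the work surface; the furniture and walls round the work are solid. World frame = base frame: x ahead of the robot, y to its left, z up, the work surface at z = 0. Lengths are in m, angles in rad, forces in N, time in s.
With the tool pointing down it reaches from about 0.425 to 1.025 m from the base axis. Payload 3.6 kg.
Tool frame: the origin (TCP) lies where the fingers leave the gripper's body, on its centre line; the fingertips stand 73 mm ahead of it and the grasp point (between the pads) lies 54 mm ahead of it (grip_depth is the distance from the TCP to the grasp point, in m); z points along the fingers, y is the line along which they close (so a half turn about z gives the same grasp; the last joint's range is limited). The gripper opens to 85 mm and grips with 20 to 120 N. Pads are 22 mm wide; open, the fingers measure 114 mm over their backs; the gripper's body (76 mm by 85 mm) begins 54 mm behind the grasp point. The pads swing forward as they close: fully open they stand 13 mm farther back than shut.
Start: joints at [1.101, 0.591, 0.048, 1.609, -0.033, 0.943, -0.034], TCP at [0.266, -0.674, 0.304] pointing down, gripper open.
Joint ranges: [-2.69, 2.69], [-0.47, 2.24], [-1.27, 1.36], [0.19, 2.51], [-1.53, 4.68], [0.08, 2.07], [-3.09, 3.09]. Speed limits (rad/s): [2.57, 2.57, 3.14, 3.14, 3.14, 3.14, 3.14].

INTERFACE

Orientations are given as a rotation vector (axis times angle).
In Python, from station import read_state, snapshot, camera_model, close_job, grip_depth gives the robot as it stands.
- The arm moves only by the tool step_arm, never from a script. Its argument "targets" is a list of rows, each a list of 7 numbers: the turn, a rotation vector about the world's x, y, z in degrees, then the shift along the world's x, y, z in cm, then the finger opening in cm, from 0 to 8.54. A call has 1 to 20 rows; each row is the pose to reach, as a shift and turn from the pose commanded when the call began; what a row does not reach only later rows make up. A row lasts 1/10 s, in which the tool goes at most 50 mm and 8.59 degrees, less where a joint would pass 70% of its speed; a pose out of reach is approached as far as the arm can. A call with a gripper value outside its range is refused whole. The fingers move at their own pace and stop on an object; the grip force is fixed at half the most. Time passes only in rows, so rows that repeat a pose let the fingers close. It gives the time, the measured TCP pose, the force, the opening and the grip force at its end, in the units of the state.
- read_state(): the state, without advancing time (a new reading comes with each control period).
- snapshot(name): name is "scene" or "top" or "wrist"; returns (picture, depth): 480x640x3 uint8, red, green, blue; 480x640 float32, m along the optical axis (not along the pixel's ray), 0 where there is no reading.
- camera_model(name): a dict with "K" (3x3 intrinsics, pixels), "pose" (4x4, takes a point from camera to world coordinates); the wrist camera has in their place "mount" (4x4, takes a point from camera to tool coordinates, whose origin is the TCP and whose axes are the flange's). Camera axes: x right, y up, looking along -z (the intrinsics and any distortion apply to the point x, -y, -z); pixel columns grow to the right and rows downward; lengths in m; the calibration is good to about 2 mm. The wrist camera is an equidistant fisheye: a pixel r from the principal point sees the ray r / f radians off the axis. A picture is of the moment at which its call begins: read the wrist's pose just before it. camera_model takes no time and is no camera call.
- close_job(): hands the job in; it is judged then, once.
The state is a dict: "time_s": time; "joints": joint angles; "qd": joint speeds; "effort": joint torques, N m; "tool_pos": TCP position; "ee_rot": TCP orientation; "ft_force": force on the tool from outside, world axes, zero at the start; "torque": the same for the moment, N m; "opening": finger opening in m; "gripper_force": force on a finger pad.
Only numpy, scipy, OpenCV 4.12 (cv2) and the standard library are available. Lean on these libraries where they do the work, as an engineer would, in place of code of your own. Each camera call takes 0.05 s, during which the arm holds its last target. There are 200 camera calls.

TASK

Hang the loose wooden clamp rack on the two bare round-head screws of the tool board. The keyholes are hidden in its back, so feel for the screws: bring both heads into the wide parts of the keyholes, then let the rack down until the screws sit fully home in the narrow slots and it hangs level, close against the board. Leave everything else on the bench where it is.

Things in the scene. Friction and masses are not known exactly. Their poses are not given: they have to be found in the camera images.
- rack_arm (a point): Loose wooden clamp rack, 0.2-0.4 kg, standing upright at the start: a back plate 150 wide (y), 80 high, 18 thick (x) and one arm 36 wide, 40 high, sticking out 125 from the middle of the plate's front, both flush at the underside. Point: the place to grip the arm across its 36 width, mid-width, 20 above the underside, 70 before the plate's back face. Axes: +x from arm to back, z up.
- rack_entry (a point): Point on the rack's flat back face, midway across, 34 above its underside; axes as rack_arm. Two blind keyholes are cut in the back, 48 to either side of it (96 apart), unseen from the front. The wide entry of each, 18 wide and 20 high, is centred at this height; cavity 13 deep.
- rack_back (a point): Point on the rack's back face, midway across, 51 above its underside (17 above rack_entry); same axes. Above each entry a slot 10 wide goes up to 54 above the underside, its lip 5 thick. With the screws fully home in the slots, their axes lie at the height of this point.
- tool_board: Fixed upright plywood board 400 wide, 150 high, 18 thick, on two feet that stick out 22 in front. Origin: bench height, middle of its front face; x points into the board (away from the robot), y along it, z up. On its +y part (y 60 to 192) a batten 112 to 138 high sticks out 36 and holds two screwdrivers, up to 240 high.
- hang_mark (a point): Pencil tick on the board's front face, at board y = -80, 96 above the bench; axes as the board. Here the middle of the two bare screws was meant to be, but they were driven by eye: the pair is level, at the mark's height and 96 apart, yet its middle may lie up to 10 to the left or right of the mark (see it or feel for it).
- board_foot (a point): Point on the board's front face at bench height, straight below hang_mark; axes as the board. The screws: heads 14 across, 4 thick, on shanks 6 across; head underside 6.5 and head face 10.5 off the board. A rack pressed on beside its entries stops 10.5 off the board; with the entries over the heads it goes right up to the board.
- spring_clamp: bystander: orange spring clamp, 74x138x24, loose on the bench
- tape_measure: bystander: yellow tape measure, 38x87x73, loose on the bench
- pencil: bystander: pencil, 136 long, loose on the bench
- sanding_cork: bystander: brown cork sanding block, 68x110x30, loose on the bench
- glue: bystander: glue bottle, 222 high, standing at the back left
- carton: bystander: small carton, 61x90x55, standing at the back left
There are look-alikes about, which are no part of the job. Of the things that look like the part that bears rack_arm, the larger one is meant.

How it is judged:
By the outcome, as a careful person would: the job done as asked, in the order asked, and still so for the second after the job is handed in, with the robot touching nothing.
It also fails if it takes over 58 s, if anything falls off the work surface, if the arm or the gripper's body presses on something with over 40 N, if the wrist force passes 120 N, or if a joint passes its speed limit or range.

## Working session

There is one attempt and no reset: what is moved stays moved. The work goes in short steps, Python scripts to look and compute and a tool call to move; the robot and the scene stay as the last step left them, time stands still between calls to the robot, and variables do not carry over. Pictures are saved under pics/ and viewed, at most 10 in all, crops included, and the job is handed in when it is done.

Besides the shell and the picture viewer there is one more tool, called after ">>>" by a JSON object that holds its "api" and its "payload". step_arm: Moves the arm, as the interface text tells. Its arguments: {"type":"object","properties":{"targets":{"type":"array"}},"required":["targets"]}

```bash
mkdir -p pics; cat > h.py <<'E'
import numpy as np, cv2
from station import read_state, snapshot, camera_model, close_job, grip_depth
def save(n,img): cv2.imwrite(f'pics/{n}.png',img[:,:,::-1])
def grab(name,n):
    p,d=snapshot(name); save(n,p); np.save(f'pics/{n}.npy',d); return p,d
def world(name,d,u,v,w=2):
    m=camera_model(name);K=np.array(m['K']);P=np.array(m['pose'])
    z=d[v-w:v+w+1,u-w:u+w+1]; z=np.median(z[z>0])
    return (P@np.array([(u-K[0,2])/K[0,0]*z,-(v-K[1,2])/K[1,1]*z,-z,1]))[:3]
E
python3 - <<'E'
from h import *
a,_=grab('scene','s0'); b,_=grab('top','t0')
s=read_state(); print({k:np.round(v,3) for k,v in s.items()})
for n in('scene','top'):
    m=camera_model(n); print(n,m)
print(camera_model('wrist'),grip_depth)
E
```

```text
{'time_s': np.float64(0.1), 'joints': array([ 1.102,  0.592,  0.048,  1.61 , -0.033,  0.943, -0.034]), 'qd': array([-0.001,  0.001,  0.001, -0.002, -0.001,  0.001, -0.001]), 'effort': array([ 5.0000e-03, -5.4999e+01,  1.5530e+00, -1.9882e+01,  1.0000e-02,
        4.0000e-03,  0.0000e+00]), 'tool_pos': array([ 0.266, -0.674,  0.303]), 'ee_rot': array([-3.084e+00, -5.870e-01,  1.000e-03]), 'ft_force': array([ 0.169, -0.047, -0.331]), 'torque': array([-0.011,  0.028, -0.013]), 'gripper_force': np.float64(0.0), 'opening': np.float64(0.086)}
scene {'K': array([[516.84098499,   0.        , 325.81238174],
       [  0.        , 516.84098499, 239.70727447],
       [  0.        ,   0.        ,   1.        ]]), 'pose': array([[ 0.46860834, -0.5974213 ,  0.65076418,  1.54179076],
       [ 0.883147  ,  0.29897517, -0.36147645, -0.58794768],
       [ 0.0213914 ,  0.74411131,  0.66771309,  1.18022058],
       [ 0.        ,  0.        ,  0.        ,  1.        ]])}
top {'K': array([[447.91008019,   0.        , 314.05179351],
       [  0.        , 447.91008019, 242.57226927],
       [  0.        ,   0.        ,   1.        ]]), 'pose': array([[ 0.00465404,  0.98855786, -0.15077033,  0.33521932],
       [-0.99991793,  0.00640022,  0.01109855,  0.00845477],
       [ 0.01193652,  0.1507063 ,  0.98850651,  1.13954362],
       [ 0.        ,  0.        ,  0.        ,  1.        ]])}
{'K': array([[371.64829954,   0.        , 320.46965796],
       [  0.        , 371.64829954, 232.2631579 ],
       [  0.        ,   0.        ,   1.        ]]), 'mount': array([[ 7.55234192e-04,  9.57040425e-01,  2.89953538e-01,
         7.41488891e-02],
       [ 9.99999543e-01, -5.52932974e-04, -7.79623658e-04,
        -2.30576452e-04],
       [-5.85806484e-04,  2.89953995e-01, -9.57040406e-01,
        -6.84655903e-02],
       [ 0.00000000e+00,  0.00000000e+00,  0.00000000e+00,
         1.00000000e+00]])} 0.0539
```

View pics/s0.png

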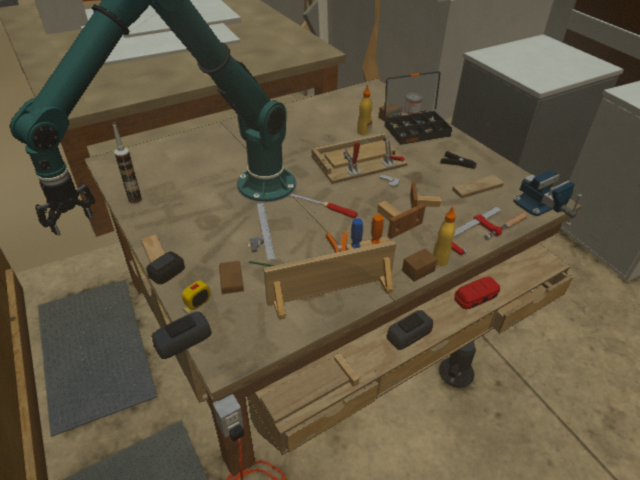

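View pics/t0.png

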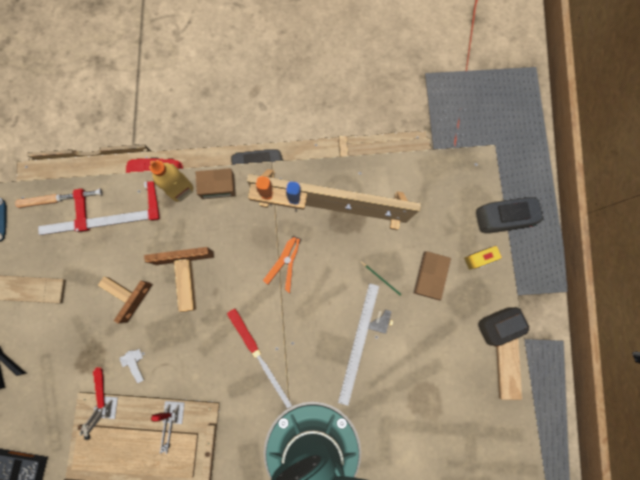

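Two T-shaped racks could be taken for the part: one at top-view (180,270) with its plate spanning 145–212, and a smaller one at (128,298). The larger one fits the description. The board runs along (250,195)–(420,208), with screws showing at about (349,207) and (389,213).

```bash
python3 - <<'E'
from h import *
p=cv2.imread('pics/t0.png')
a=cv2.resize(p[235:330,90:220],(800,585),interpolation=cv2.INTER_CUBIC)
b=cv2.resize(p[170:235,240:430],(800,274),interpolation=cv2.INTER_CUBIC)
cv2.imwrite('pics/c1.png',cv2.resize(a,(438,320)));
out=np.zeros((598,800,3),np.uint8); out[:320,:438]=cv2.resize(a,(438,320)); out[322:596]=b
cv2.imwrite('pics/c1.png',out)
d=np.load('pics/t0.npy')
for u,v in [(150,258),(205,253),(180,256),(184,275),(185,300),(188,262),(290,206),(330,197),(410,206),(349,207),(389,213),(370,210),(290,260),(380,280),(432,275),(484,257)]:
    print(u,v,np.round(world('top',d,u,v,1),3))
E
```

```text
150 258 [0.457 0.385 0.079]
205 253 [0.47  0.256 0.079]
180 256 [0.463 0.315 0.079]
184 275 [0.421 0.314 0.039]
185 300 [0.36  0.309 0.039]
188 262 [0.453 0.306 0.038]
290 206 [0.575 0.053 0.127]
330 197 [ 0.596 -0.039  0.131]
410 206 [ 0.571 -0.22   0.15 ]
349 207 [ 0.58  -0.086  0.1  ]
389 213 [ 0.566 -0.181  0.101]
370 210 [ 0.579 -0.14   0.074]
290 260 [0.461 0.056 0.023]
380 280 [ 0.414 -0.173  0.   ]
432 275 [ 0.425 -0.298  0.028]
484 257 [ 0.466 -0.414  0.072]
```

View pics/c1.png

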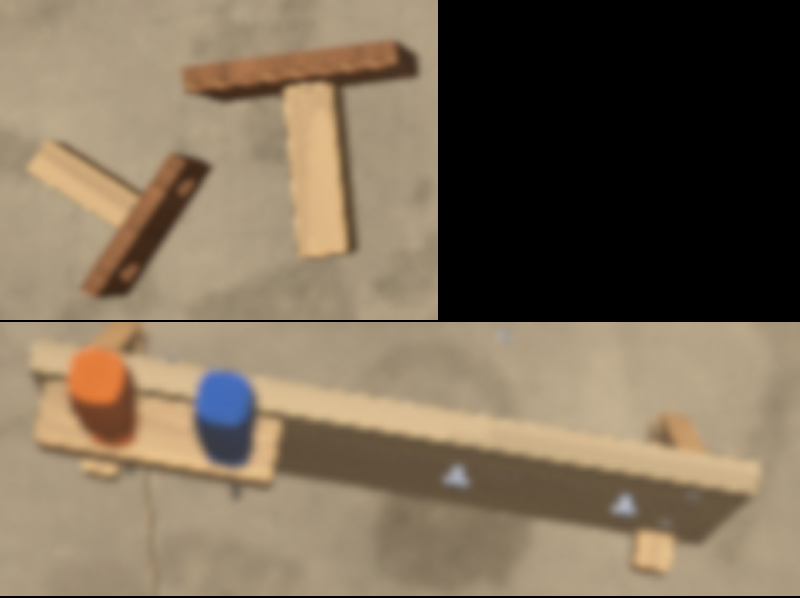

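```bash
cat >> h.py <<'E'
def cloud(name,d):
    m=camera_model(name);K=np.array(m['K']);P=np.array(m['pose'])
    v,u=np.mgrid[:480,:640]
    X=np.stack([(u-K[0,2])/K[0,0]*d,-(v-K[1,2])/K[1,1]*d,-d,np.ones_like(d)],-1)
    return (X@P.T)[...,:3]
def plane(name,u,v,z):
    m=camera_model(name);K=np.array(m['K']);P=np.array(m['pose'])
    r=P[:3,:3]@np.array([(u-K[0,2])/K[0,0],-(v-K[1,2])/K[1,1],-1]); o=P[:3,3]
    return o+r*(z-o[2])/r[2]
def rect(pts):
    c,s,a=cv2.minAreaRect((pts[:,:2]*1000).astype(np.float32)); return c,s,a
E
python3 - <<'E'
from h import *
d=np.load('pics/t0.npy'); W=cloud('top',d)
def sel(u0,u1,v0,v1,z0,z1):
    R=W[v0:v1,u0:u1].reshape(-1,3); return R[(R[:,2]>z0)&(R[:,2]<z1)]
q=sel(140,218,240,268,.072,.087); print('plate',rect(q),len(q),q[:,2].mean())
q=sel(165,200,264,320,.033,.045); print('arm',rect(q),len(q),q[:,2].mean())
q=sel(302,425,180,225,.143,.157); print('board top',rect(q),len(q),q[:,2].mean())
vx=np.polyfit(q[:,1],q[:,0],1); print('slope',vx,np.degrees(np.arctan(vx[0])))
print('board corners z.15'); f=lambda x,y:(240+x/4.21,170+(y-322)/4.21)
for c in [(35,372),(755,492),(30,343),(760,463)]: print(np.round(plane('top',*f(*c),.15),4))
for c in [(456,478),(625,505)]: print('screw',np.round(plane('top',*f(*c),.096),4))
g=lambda x,y:(90+x/3.369,235+y/3.369)
for c in [(188,92),(183,70),(395,42),(400,62)]: print('plate',np.round(plane('top',*g(*c),.08),4))
for c in [(284,90),(335,82),(300,257),(349,251)]: print('arm',np.round(plane('top',*g(*c),.04),4))
E
```

```text
plate ((467.177734375, 325.2838439941406), (18.97188949584961, 151.1686553955078), 7.703474521636963) 502 0.07910853257934256
arm ((392.39324951171875, 314.1008605957031), (116.2593765258789, 37.05582809448242), 7.844973087310791) 707 0.03880501404670905
board top ((592.7081298828125, -108.46070861816406), (273.3395690917969, 19.36920166015625), 80.3507308959961) 987 0.149494387802362
slope [0.16871443 0.6103921 ] 9.576441574599182
board corners z.15
[0.625  0.1478 0.15  ]
[ 0.5615 -0.2409  0.15  ]
[0.6413 0.1509 0.15  ]
[ 0.5775 -0.2441  0.15  ]
screw [ 0.5807 -0.0847  0.096 ]
screw [ 0.5658 -0.1804  0.096 ]
plate [0.447  0.3945 0.08  ]
plate [0.4625 0.399  0.08  ]
plate [0.4834 0.251  0.08  ]
plate [0.4692 0.2469 0.08  ]
arm [0.4531 0.3394 0.04  ]
arm [0.4592 0.3026 0.04  ]
arm [0.3327 0.3218 0.04  ]
arm [0.3372 0.2869 0.04  ]
```

The larger T fits: its plate is 151 x 19 with the top at 79 mm, and its arm is 37 wide. The smaller one also shows its keyholes, so it is only a look-alike. Rack yaw is about +7.8° and board yaw about -9.6°. I'll pass in front of the board first for a closer look at the screws.

>>> {"api": "step_arm", "payload": {"targets": [[0,0,-31,18.4,55.4,5.6,8.5],[0,0,-31,18.4,55.4,5.6,8.5],[0,0,-31,18.4,55.4,5.6,8.5],[0,0,-31,18.4,55.4,5.6,8.5],[0,0,-31,18.4,55.4,5.6,8.5],[0,0,-31,18.4,55.4,5.6,8.5],[0,0,-31,18.4,55.4,5.6,8.5],[0,0,-31,18.4,55.4,5.6,8.5],[0,0,-31,18.4,55.4,5.6,8.5],[0,0,-31,18.4,55.4,5.6,8.5],[0,0,-31,18.4,55.4,5.6,8.5],[0,0,-31,18.4,55.4,5.6,8.5],[0,0,-31,18.4,55.4,5.6,8.5],[0,0,-31,18.4,55.4,5.6,8.5],[0,0,-31,18.4,55.4,5.6,8.5],[0,0,-31,18.4,55.4,5.6,8.5]]}}

```text
time_s: 1.7
tool_pos: [0.4494, -0.122, 0.3596]
ee_rot: [3.13, -0.264, -0.001]
ft_force: [0.3, -0.4, -0.7]
opening: 0.085
gripper_force: 0.0
```

```bash
cat >> h.py <<'E'
from scipy.spatial.transform import Rotation as Ro
def wpose(s):
    T=np.eye(4);T[:3,:3]=Ro.from_rotvec(s['ee_rot']).as_matrix();T[:3,3]=s['tool_pos']
    return T@np.array(camera_model('wrist')['mount'])
def wray(P,u,v):
    K=np.array(camera_model('wrist')['K']); x=(u-K[0,2])/K[0,0]; y=(v-K[1,2])/K[1,1]; r=np.hypot(x,y)+1e-12
    return P[:3,:3]@np.array([x/r*np.sin(r),-y/r*np.sin(r),-np.cos(r)])
def wplane(P,u,v,z):
    k=wray(P,u,v); o=P[:3,3]; return o+k*(z-o[2])/k[2]
def wproj(P,X):
    K=np.array(camera_model('wrist')['K']); c=P[:3,:3].T@(np.asarray(X)-P[:3,3]); t=np.arctan2(np.hypot(c[0],c[1]),-c[2]); h=np.hypot(c[0],c[1])
    return K[0,2]+K[0,0]*t*c[0]/h, K[1,2]-K[1,1]*t*c[1]/h
E
python3 - <<'E'
from h import *
s=read_state(); P=wpose(s); np.save('pics/w1_P.npy',P); print(s['time_s'],s['tool_pos'],s['ee_rot'])
p,d=grab('wrist','w1')
for X in [(.5807,-.0847,.096),(.5658,-.1804,.096)]: print(wproj(P,X))
u,v=wproj(P,(.573,-.1326,.096)); u=int(u);v=int(v)
c=p[max(0,v-75):v+75,max(0,u-100):u+100]; print(u,v,c.shape); save('w1c',cv2.resize(c,None,fx=4,fy=4,interpolation=cv2.INTER_CUBIC))
E
```

```text
1.7 [ 0.44937301 -0.12198448  0.3596179 ] [ 3.13003417e+00 -2.64322822e-01 -1.37568788e-03]
(np.float64(253.9621662512585), np.float64(69.73337587641018))
(np.float64(363.8885891988621), np.float64(67.38003203121875))
308 67 (142, 200, 3)
```

View pics/w1c.png

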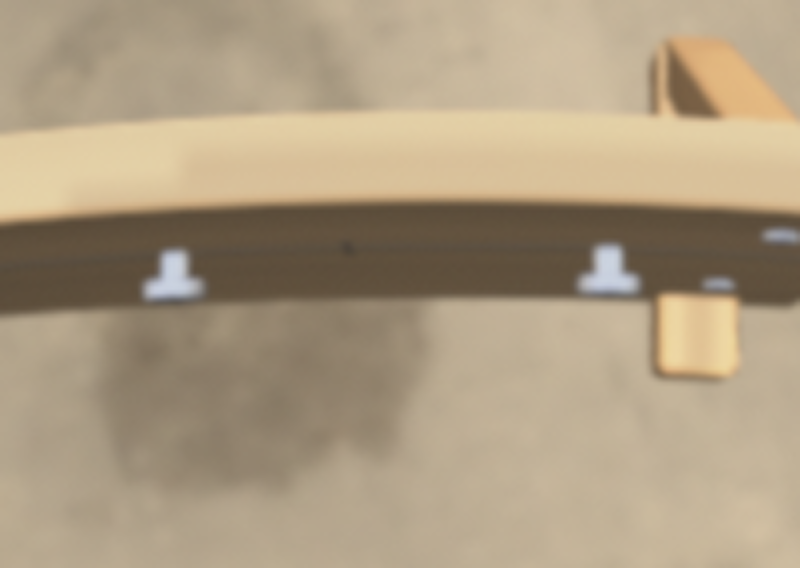

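The wrist crop shows both screws as T shapes, with heads at crop (174,290) and (608,284), and the pencil tick at (347,248). The pair sits about 9–10 mm to -y of the tick.

```bash
python3 - <<'E'
from h import *
P=np.load('pics/w1_P.npy'); f=lambda x,y:(208+(x-1.5)/4,(y-1.5)/4)
A=wplane(P,*f(174,287),.103);B=wplane(P,*f(608,282),.103);print('heads',A,B,np.linalg.norm(A-B),np.degrees(np.arctan2(A[0]-B[0],A[1]-B[1])))
C=wplane(P,*f(174,250),.099);D=wplane(P,*f(608,246),.099);print('shank base',C,D,np.linalg.norm(C-D)); print('tick',wplane(P,*f(347,248),.096))
E1=[wplane(P,*f(*c),.15) for c in [(100,213),(400,203),(700,208)]]; print('board front top',E1)
d=np.load('pics/w1.npy')
yb=np.array([np.sin(np.radians(9.6)),np.cos(np.radians(9.6))]); xb=np.array([yb[1],-yb[0]])
for n,q in [('A',A),('B',B),('C',C),('D',D)]+[('e',e) for e in E1]: print(n,'xb',q[:2]@xb,'yb',q[:2]@yb)
q=np.array([.5933,-.0466]);print(q@xb,q@yb)
E
```

```text
heads [ 0.57856036 -0.0830416   0.103     ] [ 0.5629544  -0.17534931  0.103     ] 0.09361761816106604 9.59594750280276
shank base [ 0.58760946 -0.08382582  0.099     ] [ 0.57152905 -0.17722932  0.099     ] 0.09477760742111654
tick [ 0.58075346 -0.12109766  0.096     ]
board front top [array([ 0.58794177, -0.07899199,  0.15      ]), array([ 0.57806752, -0.13419875,  0.15      ]), array([ 0.56907219, -0.18881824,  0.15      ])]
A xb 0.5843069683371492 yb 0.014607093430118233
B xb 0.5843135898568863 yb -0.07901052449677969
C xb 0.59336012361504 yb 0.015342969944399138
D xb 0.5930816910685592 yb -0.07943422849377135
e xb 0.5928816527694133 yb 0.020164525768568756
e xb 0.5923524390847937 yb -0.03591584447689269
e xb 0.5925919011598982 yb -0.09127058390794393
0.592762872390901 0.052996482099177934
```

>>> {"api": "step_arm", "payload": {"targets": [[0,0,8.5,2,12,6,8.5],[0,0,17,2,20,6,8.5],[0,0,17,2,25,6,8.5],[0,0,17,0,30,6,8.5],[0,0,17,-2,35,4,8.5],[0,0,17,-4,40,0,8.5],[0,0,17,-5.5,43.3,-6,8.5],[0,0,17,-5.5,43.3,-9,8.5],[0,0,17,-5.5,43.3,-9,8.5],[0,0,17,-5.5,43.3,-9,8.5]]}}

```text
time_s: 2.75
tool_pos: [0.3951, 0.3132, 0.2686]
ee_rot: [-3.135, -0.204, -0.0]
ft_force: [0.6, 0.7, -0.2]
opening: 0.0846
gripper_force: 0.0
```

>>> {"api": "step_arm", "payload": {"targets": [[0,0,0.3,1.1,0.3,-4,8.5],[0,0,0.3,1.1,0.3,-8,8.5],[0,0,0.3,1.1,0.3,-12,8.5],[0,0,0.3,1.1,0.3,-15,8.5],[0,0,0.3,1.1,0.3,-17,8.5],[0,0,0.3,1.1,0.3,-18.5,8.5],[0,0,0.3,1.1,0.3,-19,8.5],[0,0,0.3,1.1,0.3,-19,8.5]]}}

```text
time_s: 3.55
tool_pos: [0.4065, 0.3149, 0.0793]
ee_rot: [3.133, 0.213, -0.001]
ft_force: [0.4, 0.0, -0.1]
opening: 0.0849
gripper_force: 0.0
```

```bash
python3 - <<'E'
from h import *
s=read_state(); print(s['tool_pos'],s['ee_rot'],s['ft_force'])
p,d=grab('wrist','w2')
E
```

```text
[0.40647077 0.31487142 0.07929163] [ 3.13321245e+00  2.12572604e-01 -1.18215903e-03] [ 0.36977824  0.04115496 -0.11704009]
```

View pics/w2.png

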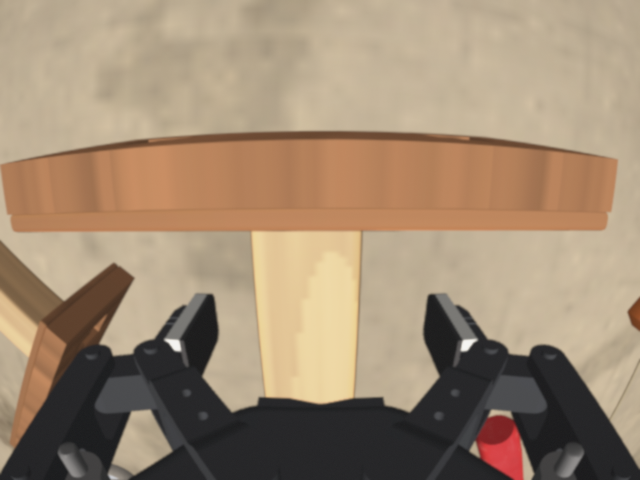

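The arm lies between the fingers, centred near column 310 against 321 for the gripper, so about 4 mm towards +y. The small rack is clear. I'll centre and close.

>>> {"api": "step_arm", "payload": {"targets": [[0,0,0,-0.05,0.35,0,8.5],[0,0,0,-0.05,0.35,-0.1,3.0],[0,0,0,-0.05,0.35,-0.1,3.0],[0,0,0,-0.05,0.35,-0.1,2.5],[0,0,0,-0.05,0.35,-0.1,2.5],[0,0,0,-0.05,0.35,-0.1,2.5],[0,0,0,-0.05,0.35,-0.1,2.5],[0,0,0,-0.05,0.35,-0.1,2.5],[0,0,0,-0.05,0.35,-0.1,2.5]]}}

```text
time_s: 4.5
tool_pos: [0.4057, 0.3193, 0.0794]
ee_rot: [-3.134, -0.215, -0.001]
ft_force: [-0.2, -0.6, 5.9]
opening: 0.0353
gripper_force: 61.3
```

>>> {"api": "step_arm", "payload": {"targets": [[0,0,0,0,0,1.5,2.5],[0,0,0,0,0,4,2.5],[0,0,0,0.5,0,8,2.5],[0,0,0,1.5,-2,12,2.5],[0,0,-2,2.5,-5,13,2.5],[0,0,-5,3.5,-9,13,2.5],[0,0,-8,4.5,-13,13,2.5],[0,0,-11,5,-17,13,2.5],[0,0,-14,5.5,-21,13,2.5],[0,0,-17,6,-25,13,2.5],[0,0,-17.5,6.3,-29,13,2.5],[0,0,-17.5,6.5,-33,13,2.5],[0,0,-17.5,6.8,-37,12,2.5],[0,0,-17.5,6.8,-40,10,2.5],[0,0,-17.5,6.8,-42,8,2.5],[0,0,-17.5,6.8,-43,6.5,2.5],[0,0,-17.5,6.8,-43.3,6.2,2.5],[0,0,-17.5,6.8,-43.3,6.2,2.5],[0,0,-17.5,6.8,-43.3,6.2,2.5]]}}

```text
time_s: 6.4
tool_pos: [0.4738, -0.113, 0.1413]
ee_rot: [-3.13, 0.263, -0.001]
ft_force: [-0.4, 0.4, -2.8]
opening: 0.0351
gripper_force: 60.5
```

```bash
cat >> h.py <<'E'
xb=np.array([np.cos(np.radians(9.6)),-np.sin(np.radians(9.6))]); yb=np.array([-xb[1],xb[0]])
def rep():
    s=read_state(); t=s['tool_pos']; R=Ro.from_rotvec(s['ee_rot']).as_matrix()
    print('t',s['time_s'],'xb',t[:2]@xb,'yb',t[:2]@yb,'z',t[2],'yaw',np.degrees(np.arctan2(R[1,0],R[0,0])),'zaxis',R[:,2],'F',s['ft_force'][:2]@xb,s['ft_force'][:2]@yb,s['ft_force'][2],'T',s['torque'],s['opening'])
    return s
E
python3 - <<'E'
from h import *
s=rep(); np.save('pics/w3_P.npy',wpose(s))
p,d=grab('wrist','w3')
E
```

```text
t 6.4 xb 0.4860289124491642 yb -0.032368678982422634 z 0.14127927255297673 yaw -9.588229740712334 zaxis [ 4.91663085e-04  5.21131301e-04 -9.99999743e-01] F -0.5137913321113795 0.34619193886965394 -2.7712528795106577 T [0.04112263 0.05960641 0.01146001] 0.035099884640335255
```

View pics/w3.png

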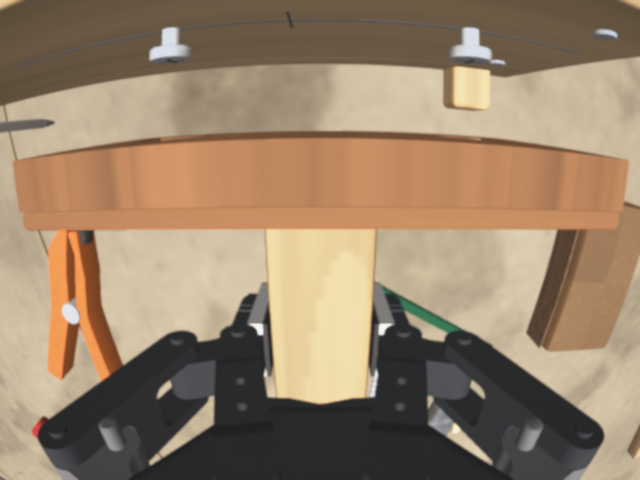

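The wrist view shows the heads at (170,52) and (471,50), so their middle is 320.5. The plate's middle is about 321, so the rack is lined up laterally to under 1 mm. Next I'll feel forward gently.

>>> {"api": "step_arm", "payload": {"targets": [[0,0,0,0.8,-0.13,0,2.5],[0,0,0,1.5,-0.25,0,2.5],[0,0,0,2.1,-0.35,0,2.5],[0,0,0,2.4,-0.4,0,2.5],[0,0,0,2.7,-0.45,0,2.5],[0,0,0,2.85,-0.48,0,2.5],[0,0,0,2.85,-0.48,0,2.5]]}}

```text
time_s: 7.15
tool_pos: [0.5021, -0.1188, 0.1408]
ee_rot: [-3.13, 0.265, 0.0]
ft_force: [-0.1, 0.0, -2.6]
opening: 0.0354
gripper_force: 60.5
```

```bash
python3 -c "
from h import *
rep()"
```

```text
t 7.15 xb 0.5149099355517411 yb -0.033368283017691805 z 0.14082827506466541 yaw -9.674271466546749 zaxis [-1.77116282e-04  3.21221865e-05 -9.99999984e-01] F -0.13694363248487787 -0.007274094446196113 -2.5525979323397756 T [ 0.01358302  0.03408228 -0.03557148] 0.035350028747294406
```

>>> {"api": "step_arm", "payload": {"targets": [[0,0,0,0.2,-0.03,0,2.5],[0,0,0,0.4,-0.06,0,2.5],[0,0,0,0.6,-0.09,0,2.5],[0,0,0,0.7,-0.11,0,2.5],[0,0,0,0.7,-0.11,0,2.5]]}}

```text
time_s: 7.65
tool_pos: [0.5092, -0.1198, 0.1409]
ee_rot: [-3.13, 0.265, 0.0]
ft_force: [0.1, -1.2, -3.9]
opening: 0.0354
gripper_force: 60.6
```

```bash
python3 -c "
from h import *
s=rep();np.save('pics/w4_P.npy',wpose(s)); grab('wrist','w4')"
```

```text
t 7.65 xb 0.5220122319017714 yb -0.03323348859499008 z 0.14087598625227946 yaw -9.667564275853245 zaxis [-1.04909028e-04  1.20748931e-05 -9.99999994e-01] F 0.256278625448143 -1.1825072275047566 -3.888677988896709 T [0.00538212 0.09924817 0.03985383] 0.035364445552220077
```

View pics/w4.png

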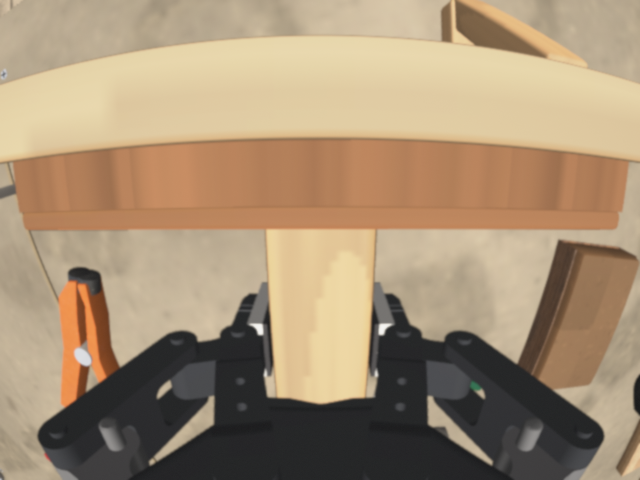

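The rack has gone past the head faces with no resistance, so the heads are in the entries and the back is almost at the board. I'll close the last gap, then let it down.

>>> {"api": "step_arm", "payload": {"targets": [[0,0,0,0.1,-0.06,0,2.5],[0,0,0,0.2,-0.08,0,2.5],[0,0,0,0.2,-0.08,0,2.5]]}}

```text
time_s: 8.0
tool_pos: [0.5094, -0.1203, 0.1406]
ee_rot: [-3.13, 0.265, 0.006]
ft_force: [-4.3, 1.6, -1.6]
opening: 0.0356
gripper_force: 60.8
```

```bash
python3 -c "
from h import *
rep()"
```

```text
t 8.0 xb 0.5223413904266763 yb -0.033617205005522455 z 0.1405623263197229 yaw -9.670982099100607 zaxis [-3.67489339e-03  4.06998823e-04 -9.99993165e-01] F -4.514013555064661 0.8943570960374926 -1.5886313269502428 T [ 0.26839522  0.65302115 -0.08996219] 0.035594416670788824
```

>>> {"api": "step_arm", "payload": {"targets": [[0,0,0,-0.05,0.0,-0.2,2.5],[0,0,0,-0.05,0.0,-0.4,2.5],[0,0,0,-0.05,0.0,-0.6,2.5],[0,0,0,-0.05,0.0,-0.8,2.5],[0,0,0,-0.05,0.0,-0.8,2.5]]}}

```text
time_s: 8.5
tool_pos: [0.5093, -0.1208, 0.1323]
ee_rot: [3.13, -0.265, -0.004]
ft_force: [-5.1, 0.4, -1.3]
opening: 0.0353
gripper_force: 60.8
```

```bash
python3 -c "
from h import *
rep()"
```

```text
t 8.5 xb 0.5223059548993523 yb -0.03414568691586916 z 0.13233715477454167 yaw -9.677108422018275 zaxis [-2.88688430e-03 -1.50350105e-04 -9.99995822e-01] F -5.0947713513039865 -0.47827858686860286 -1.3255688460197996 T [ 0.12843602  0.72665933 -0.08843479] 0.035285969090404254
```

Going down freely. I'll continue to the seat at about 17 mm.

>>> {"api": "step_arm", "payload": {"targets": [[0,0,0,0,0.0,-0.2,2.5],[0,0,0,0,0.0,-0.4,2.5],[0,0,0,0,0.0,-0.6,2.5],[0,0,0,0,0.0,-0.8,2.5],[0,0,0,0,0.0,-0.9,2.5],[0,0,0,0,0.0,-0.9,2.5]]}}

```text
time_s: 9.1
tool_pos: [0.5093, -0.1208, 0.1242]
ee_rot: [3.13, -0.265, -0.004]
ft_force: [-6.5, 1.4, 4.8]
opening: 0.0358
gripper_force: 61.8
```

```bash
python3 -c "
from h import *
rep()"
```

```text
t 9.1 xb 0.5223124956401197 yb -0.034129849072864656 z 0.12416771938612374 yaw -9.684728659017177 zaxis [-2.70487515e-03 -4.47367452e-04 -9.99996242e-01] F -6.6077070381943175 0.3522039650446685 4.822047762828898 T [ 0.2666148   1.05831521 -0.05448422] 0.03584087913788177
```

>>> {"api": "step_arm", "payload": {"targets": [[0,0,0,-0.05,0.0,-0.15,2.5],[0,0,0,-0.05,0,-0.25,2.5],[0,0,0,-0.05,0,-0.25,2.5]]}}

```text
time_s: 9.4
tool_pos: [0.5088, -0.1207, 0.1224]
ee_rot: [3.13, -0.264, -0.003]
ft_force: [-8.3, 2.0, 13.1]
opening: 0.0351
gripper_force: 62.7
```

```bash
python3 -c "
from h import *
rep()"
```

```text
t 9.4 xb 0.5217909395805392 yb -0.03415328091775531 z 0.1224149865131311 yaw -9.647662043487703 zaxis [-2.18758188e-03 -7.46043609e-04 -9.99997329e-01] F -8.557683733065092 0.5674649628595944 13.094902472195049 T [ 0.30706202  1.07490173 -0.00803161] 0.035143171495782576
```

>>> {"api": "step_arm", "payload": {"targets": [[0,0,0,-0.1,0.0,0.15,2.5],[0,0,0,-0.1,0,0.15,3.6],[0,0,0,-0.1,0,0.15,3.8],[0,0,0,-0.1,0,0.15,4.2],[0,0,0,-0.1,0,0.15,5],[0,0,0,-0.1,0,0.15,6.5],[0,0,0,-0.1,0,0.15,7.0],[0,0,0,-0.1,0,0.15,7.0],[0,0,0,-0.1,0,0.15,7.0]]}}

```text
time_s: 10.3
tool_pos: [0.5091, -0.1206, 0.1229]
ee_rot: [-3.13, 0.265, -0.0]
ft_force: [0.5, 0.1, 0.5]
opening: 0.0695
gripper_force: 0.0
```

```bash
python3 -c "
from h import *
s=rep();np.save('pics/w5_P.npy',wpose(s)); grab('wrist','w5')"
```

```text
t 10.3 xb 0.5221095031023202 yb -0.03401594273362839 z 0.1228836927257722 yaw -9.66432751212303 zaxis [ 7.66403194e-05  1.88326877e-05 -9.99999997e-01] F 0.5075543933641883 0.23221777273687333 0.526296202076344 T [ 0.01839099 -0.06021677 -0.018615  ] 0.06949564194272809
```

View pics/w5.png

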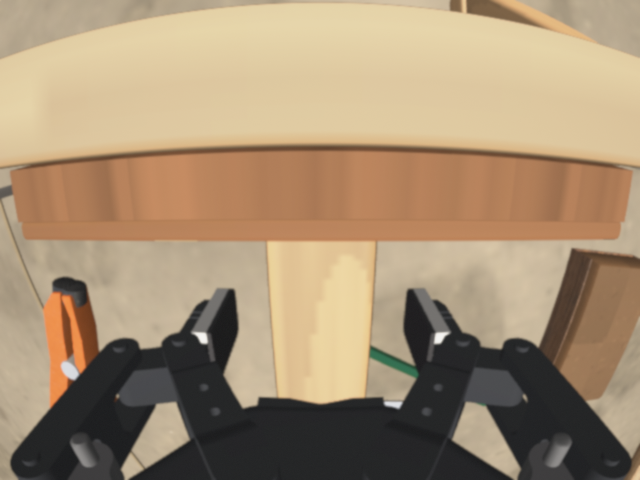

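The rack hangs free against the board and the fingers are clear of it. I'll go straight up, then back to the side for a check.

>>> {"api": "step_arm", "payload": {"targets": [[0,0,0,-0.2,0,1.5,7],[0,0,0,-0.3,0,4,7],[0,0,0,-0.5,0,8,7],[0,0,0,-1,0,12,7],[0,0,0,-2,0,16,7],[0,0,0,-4,0,19,7],[0,0,0,-6,-2,22,7],[0,0,0,-6,-6,24,7],[0,0,0,-6,-11,24,7],[0,0,0,-6,-16,24,7],[0,0,0,-6,-21,24,7],[0,0,0,-6,-26,24,7],[0,0,0,-6,-30,24,7],[0,0,0,-6,-30,24,7]]}}

```text
time_s: 11.75
tool_pos: [0.4463, -0.4277, 0.3637]
ee_rot: [3.124, -0.279, 0.001]
ft_force: [-0.7, 0.2, 0.2]
opening: 0.0701
gripper_force: 0.0
```

```bash
python3 - <<'E'
from h import *
p,d=grab('top','t2'); W=cloud('top',d); 
R=W[150:290,240:440].reshape(-1,3); 
L=np.c_[R[:,:2]@xb-.5928,R[:,:2]@yb+.0335,R[:,2]]
pl=L[(L[:,0]>-.018)&(L[:,0]<-.004)&(abs(L[:,1])<.08)&(L[:,2]>.1)&(L[:,2]<.14)]
print('plate top',len(pl),np.median(pl[:,2]),'slope',np.polyfit(pl[:,1],pl[:,2],1),'y range',pl[:,1].min(),pl[:,1].max())
ar=L[(L[:,0]>-.12)&(L[:,0]<-.03)&(abs(L[:,1])<.016)&(L[:,2]>.06)&(L[:,2]<.11)]
print('arm top',len(ar),np.median(ar[:,2]),'slope',np.polyfit(ar[:,0],ar[:,2],1))
al=L[(abs(L[:,1])<.07)&(L[:,2]>.115)&(L[:,2]<.135)]; print('plate x',al[:,0].min(),al[:,0].max())
q,_=grab('scene','s2')
d0=np.load('pics/t0.npy');df=(abs(d-d0)>.012)&(d>0)&(d0>0); n,lab,st,c=cv2.connectedComponentsWithStats(df.astype(np.uint8))
print([tuple(st[i]) for i in range(1,n) if st[i,4]>15])
c=cv2.resize(p[170:265,270:440],(800,447),interpolation=cv2.INTER_CUBIC); save('t2c',c); rep()
E
```

```text
plate top 394 0.1244778809860776 slope [-0.00744447  0.12393619] y range -0.07779837327944907 0.0717512446415374
arm top 500 0.08237459833061678 slope [0.03347533 0.08447916]
plate x -0.020171060131689456 0.002402545270005385
[(np.int32(516), np.int32(184), np.int32(124), np.int32(296), np.int32(9722)), (np.int32(337), np.int32(201), np.int32(66), np.int32(69), np.int32(1667)), (np.int32(144), np.int32(247), np.int32(70), np.int32(65), np.int32(1622)), (np.int32(296), np.int32(443), np.int32(72), np.int32(37), np.int32(930)), (np.int32(271), np.int32(461), np.int32(20), np.int32(19), np.int32(207))]
t 11.85 xb 0.5121290911711474 yb -0.3405193318369736 z 0.363314442541027 yaw -9.80264910909295 zaxis [-1.62438754e-04  5.48690726e-04 -9.99999836e-01] F -0.33533708693793374 1.655998991101866 -0.7399041120493909 T [-0.02039774 -0.02381314 -0.00156076] 0.07024781365436482
```

View pics/t2c.png

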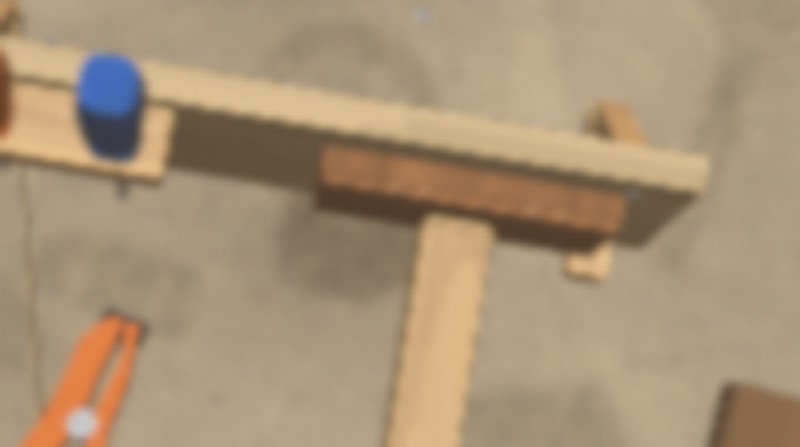

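The rack hangs on both screws. Its top is at 124.5 mm against 125 expected, it is level to 0.4°, its back is at the board, and nothing else on the bench has moved.

```bash
python3 -c "
from h import *
print(close_job())"
```

```text
the job is handed in; nothing more can be done
None
```

The clamp rack hangs on both screws, fully home, level to about 0.4° and close against the board. Nothing else on the bench moved, and the job was handed in at about 12 s.

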